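# Lock the cup sealer's cover with the flat-blade key

## Task

Lock the cutter cover of the cup sealer: take the flat-blade key from its holder, seat its blade in the slotted fastener, press the fastener in and turn it a quarter turn clockwise, then let it spring back up, locked. Do not force it (keep the key's push on the machine below 15 N) and keep the fingers off the machine. Stand the key back fully home in the same hole of the holder, let go, and leave everything else where it is.

Things in the scene. Friction and masses are not known exactly. Their poses are not given: they have to be found in the camera images.
- key: Flat-blade key, 70 g, upright, blade down, in one of the holder's holes. Black handle 36 (its x) x 14 (y) x 50 mm high over a steel blade 24 (x) x 3 (y) x 22 mm. Origin: middle of the blade's bottom edge, z up; blade z 0-22 mm, handle z 22-72 mm. The handle's underside rests on the holder. Grip across the 14 mm. The blade is the same turned half round.
- holder: Grey plastic block fixed to the counter, 130 (its x) x 50 (y) x 30 mm high, origin under its centre, z up. Two equal through holes, 29 (x) x 8 (y) mm, at x = -35 and +35 mm, y = 0: one holds the flat-blade key, the other the pin key; which is which varies. A key that is home has its tip 8 mm above the counter.
- sealer: Cup sealer fixed to the counter: white base 200 (its x) x 300 (y) x 85 mm high, origin under its centre, z up. A control box 100 x 100 x 110 mm high stands on it at x = 35, y = 95 mm. The fastener is on top at about x = -30, y = -70 mm: a round brass head 34 mm across on an aluminium disc 52 mm wide, 3 mm high.
- fastener_seat (a point): Middle of the fastener's mount, on the sealer's top (85 mm up; axes as the sealer's). The head floats, unmeasured, to be seen or felt: off by up to 6 mm along the sealer's y (over 3 N sideways shifts it) and 2 mm in height (fixed). As drawn, its top is 17 mm above this point; a slot 5 mm wide, 7 mm deep (floor 10 mm above this point) runs right across it, ends open.
- fastener (a joint): Turn of the slotted head, rad, growing clockwise seen from above. At 0 the slot lies along the sealer's x, at 1.57 (stop) along its y. Starts at 0 to 0.15, unlocked. A bayonet lug lets it pass 0.2 only while pressed in 3.5 mm or more; let go on the way, it stays caught down; from 1.40 on it springs up and is locked. Friction 0.05 N m.
- plunger (a joint): How far the head is pressed down against its spring, m: 0 up, 0.006 at the hard stop. About 4.2 N starts it moving, 8.4 N reaches the stop. It springs back when let go, unlocked or locked.
- pin_key: Bystander: round-handled pin key (28 mm round black handle, 6 mm round pin shank), standing in the holder's other hole; origin at the tip of its pin, z up.
- jigger: Bystander: small steel double-cone measure, 50 mm high, 38 mm wide, standing on the sealer's cover; origin under its foot.
- shaker: Bystander: steel shaker cup, 84 mm wide, 130 mm high; origin under its foot.
- film_roll: Bystander: upright roll of sealing film with orange end discs, 90 mm wide, 124 mm high; origin under it.
- lid_stack: Bystander: stack of white plastic cup lids, 94 mm wide, 36 mm high; origin under it.
- cup_stack: Bystander: upturned paper cups, 90 mm wide, 100 mm high; origin under it.
- tub: Bystander: white bowl, 100 mm wide, 60 mm high; origin under it.
Mind the look-alikes: they are no part of the job. What is shaped like the key but orange or white is not meant.

How it is judged (in metres and radians):
On the way, in this order (a step that is already met when the one before it is completed fails the run):
1. the key's blade presses the still unlocked fastener in by more than 3 mm (value of joint plunger above 0.003 m and value of joint fastener below 0.6 rad and contact force between key and sealer above 1.5 N), for 0.1 s.
2. the fastener, pressed in, is turned most of the way (past 1.1 rad) by the key (value of joint fastener above 1.1 rad and value of joint plunger above 0.002 m and contact force between key and sealer above 0.5 N), for 0.02 s.
3. the fastener has sprung back up, locked (value of joint fastener above 1.38 rad and value of joint plunger below 0.0012 m), for 0.2 s.
At the end, for the whole second after the job is handed in: The fastener is turned past 1.38 rad and up (pressed in less than 1.2 mm); the key stands upright (within 0.12 rad) within 6 mm of where it stood at first, in the same hole, released and at rest (all of step 3 and distance of key from where it was at the start of the episode below 0.006 m and angle between key's own z axis and vertical below 0.12 rad and linear speed of key below 0.01 m/s); the robot touches nothing.
It fails at once if the key pushes on the sealer with more than 15 N (contact force between key and sealer above 15 N).
It fails at once if the fingers touch the sealer or its fastener (more than 1 N) (contact force between the fingers and sealer above 1 N).
It fails at once if a bystander is moved by more than 20 mm (distance of any of pin_key, jigger, shaker, film_roll, lid_stack, cup_stack, tub from where it was at the start of the episode above 0.02 m).
It also fails if it takes over 72 s, if anything falls off the work surface, if the arm or the gripper's body presses on something with over 40 N, if the wrist force passes 120 N, or if a joint passes its speed limit or range.

## Robot

A 6-joint arm with a two-finger parallel gripper is mounted at the origin on the work surface. World frame = base frame: x ahead of the robot, y to its left, z up, the work surface at z = 0. Lengths are in m, angles in degrees, forces in N, time in s.
With the tool pointing down it reaches from about 0.4 to 0.825 m from the base axis. Payload 7 kg.
Tool frame: the origin (TCP) lies between the finger pads; the fingertips stand 19 mm ahead of it and the grasp point (between the pads) is the TCP (r.tip_extent is the distance from the TCP to the fingertips, in m); z points along the fingers, y is the direction in which the jaws open and shut (so a half turn about z gives the same grasp; the last joint's range is limited). The gripper opens to 88 mm and grips with 3 to 60 N. Pads are 19 mm wide; open, the fingers measure 130 mm over their backs; the gripper's body (78 mm by 193 mm) begins 47 mm behind the grasp point.
Start: joints at [-57.978, 20.546, 0.682, 0, -70.136, -16.507], TCP at [0.181, -0.65, 0.246] pointing down, gripper open.
Joint ranges: [-176.03, 176.03], [-82.01, 121.73], [-58.28, 71.71], [-173.87, 95.51], [-174.79, -0.11], [-173.66, 173.66]. Speed limits (degrees/s): [136.94, 136.94, 172.46, 180, 180, 180].

## Interface

Orientations are given as [roll, pitch, yaw] about the fixed x, y, z axes, in that order (R = Rz(yaw) Ry(pitch) Rx(roll)).
In Python, from plant import r, capture, workorder, spotter gives the robot as it stands.
- The arm moves only by the tool step_arm, never from a script. Its argument "motion" is a list of rows, each a list of 5 numbers: the finger opening in m, from 0 to 0.0876, then the shift along the tool's x, y, z in m, then the turn about the tool's z in rad. In form: [[grip, dx, dy, dz, roll], ...]. A call has 1 to 5 rows; each row is the pose to reach, as a shift and turn from the pose commanded when the call began, along the tool's axes at that moment; what a row does not reach only later rows make up. A row lasts 1/8 s, in which the tool goes at most 62.5 mm and 10.7 degrees, less where a joint would pass 70% of its speed; a pose out of reach is approached as far as the arm can. A call with a gripper value outside its range is refused whole. The fingers move at their own pace and stop on an object; "newtons" is the grip in N (left out, the last holds). Time passes only in rows, so rows that repeat a pose let the fingers close. It gives the time, the measured TCP pose, the force and the opening at its end, in the units of the state.
- r.get_state(): the state, without advancing time (a new reading comes with each control period).
- capture(name): name is "scene" or "top"; returns a dict with "image" (480x640x3 uint8, red, green, blue), "z_map" (480x640 float32, m along the optical axis (not along the pixel's ray), 0 where there is no reading), "fx", "fy", "cx", "cy" (pixels), "D" ([k1, k2, p1, p2, k3] as OpenCV has them; the pictures are not rectified), "pose" (4x4, takes a point from camera to world coordinates). Camera axes: x right, y down, z forward; pixel columns grow to the right and rows downward; lengths in m; the calibration is good to about 2 mm. A picture is of the moment at which its call begins.
- workorder.close_job(): hands the job in, once; it reports no verdict.
Trained networks look in the newest picture that a camera, given by its name, has taken for a name from the list of things; names that differ only in an ending like _2 or _b are one class to them, and where a whole thing is asked for, a point or a joint stands for the part that bears it (a point fixed in the world has none). Each returns a list of dicts, best first, with "p" (0 to 1); they miss things now and then, are a little off and sometimes report something else, mostly with a low value. They report only what shows in the picture. A call takes as long as a camera call. They do not tell look-alikes from the thing itself.
- spotter.regions_of(camera, label): "mask" (480x640 bool, what is visible of it).
- spotter.tip_of(camera, label): "location" ([x, y, z] in m, in world coordinates, good to about 4 mm: a listed point, or the origin of a listed thing).
The state is a dict: "time_s": time; "joints": joint angles; "qd": joint speeds; "joint_torque": joint torques, N m; "tcp_pos": TCP position; "eef_rot": TCP orientation; "contact_force": force on the tool from outside, world axes, zero at the start; "moment": the same for the moment, N m; "gripper_width": finger opening in m.
Only numpy, scipy, OpenCV 4.12 (cv2) and the standard library are available. Lean on these libraries where they do the work, as an engineer would, in place of code of your own. Each camera call takes 0.05 s, during which the arm holds its last target.

## Working session

There is one attempt and no reset: what is moved stays moved. The work goes in short steps, Python scripts to look and compute and a tool call to move; the robot and the scene stay as the last step left them, time stands still between calls to the robot, and variables do not carry over. Pictures are saved under pics/ and viewed, and the job is handed in when it is done.

Besides the shell and the picture viewer there is one more tool, called after ">>>" as name(argument=value, ...) on one line, values as JSON. step_arm: Moves the arm, as the interface text tells. Its arguments: {"type":"object","properties":{"motion":{"type":"array","items":{"type":"array","items":{"type":"number"}}},"newtons":{"type":"number"}},"required":["motion"]}

```bash
ls; mkdir -p pics; python3 - <<'E'
from plant import r,capture,workorder,spotter
import cv2,numpy as np
s=r.get_state();print(s)
for c in('scene','top'):
    d=capture(c);cv2.imwrite(f'pics/{c}0.png',d['image'][:,:,::-1]);np.savez(f'{c}0.npz',**d)
    print(c,d['fx'],d['fy'],d['cx'],d['cy'],d['D'],d['pose'])
    for l in['key','holder','sealer','fastener_seat','pin_key','jigger']:
        print(l,[(np.round(x['location'],4).tolist(),round(x['p'],2)) for x in spotter.tip_of(c,l)[:4]])
E
```

```text
pics
{'time_s': 0.0, 'joints': array([-5.79796691e+01,  2.05923790e+01,  6.33372270e-01, -1.87858147e-02,
       -7.01370817e+01, -1.65088433e+01]), 'qd': array([ 0.09307009, -0.02400232, -0.00435035, -0.08756208,  0.02617755,
        0.0659285 ]), 'joint_torque': array([-1.21117257e-03, -5.82717526e+01,  2.93045640e+01,  6.99696332e+00,
        6.82184284e-03, -1.43486518e-04]), 'tcp_pos': array([ 0.18038057, -0.64996916,  0.24461317]), 'eef_rot': array([ 1.79902854e+02, -1.03755064e-02, -1.64494901e+02]), 'contact_force': array([ 0.28444482,  0.46080744, -0.34568277]), 'moment': array([-0.0203727 ,  0.0074417 , -0.06403288]), 'gripper_width': 0.08787816681962932}
scene 552.0909714620582 552.0909714620582 310.9474599703358 235.83903672186125 [-0.14037935  0.          0.          0.          0.        ] [[-0.19737948  0.62797001 -0.75279147  1.39648663]
 [ 0.98031506  0.13024896 -0.14838325  0.20520891]
 [ 0.00487007 -0.76726063 -0.64131693  0.82682393]
 [ 0.          0.          0.          1.        ]]
key [([0.4784, -0.3891, 0.0013], 0.74), ([0.5685, -0.2743, 0.0069], 0.72), ([0.7
[... 386 characters left out ...]
38861 [-0.06577684  0.          0.          0.          0.        ] [[-0.02503446 -0.98344942  0.179445    0.31806633]
 [-0.99935722  0.02001231 -0.02974321  0.04118741]
 [ 0.02565984 -0.18007426 -0.98331828  1.27079484]
 [ 0.          0.          0.          1.        ]]
key [([0.484, -0.3884, 0.0011], 0.73), ([0.5715, -0.2721, 0.0103], 0.64), ([0.4956, -0.1814, 0.0003], 0.48)]
holder [([0.5362, -0.2838, -0.0022], 0.63)]
sealer [([0.597, 0.1258, -0.0029], 0.67), ([0.3229, 0.3002, 0.0004], 0.38)]
fastener_seat [([0.5533, 0.0584, 0.0849], 0.7), ([0.6446, 0.0137, 0.0847], 0.35), ([0.3196, 0.3, -0.0025], 0.26)]
pin_key [([0.5019, -0.3002, 0.0114], 0.44)]
jigger [([0.6429, 0.0143, 0.086], 0.81)]
```

View pics/scene0.png

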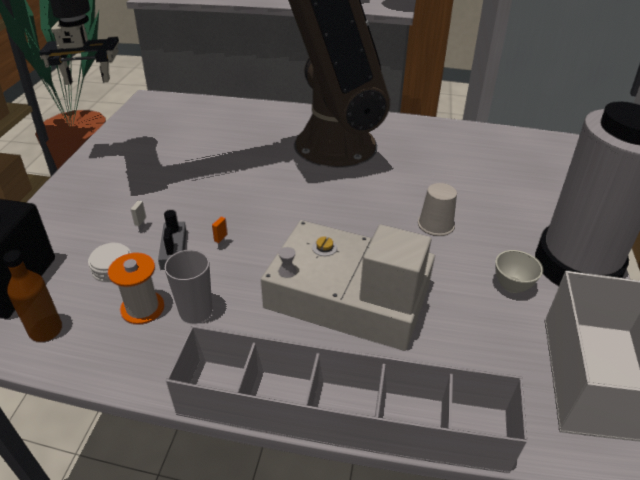

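View pics/top0.png

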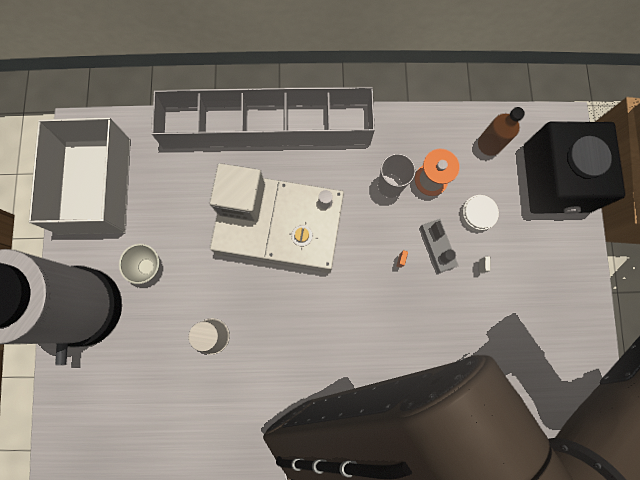

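```bash
cat > h.py <<'E'
import numpy as np,cv2
def load(c,n='0'): return dict(np.load(f'{c}{n}.npz'))
def K(d): return np.array([[d['fx'],0,d['cx']],[0,d['fy'],d['cy']],[0,0,1]],float)
def cloud(d):
    v,u=np.mgrid[0:480,0:640]
    p=cv2.undistortPoints(np.stack([u.ravel(),v.ravel()],1).astype(np.float64)[:,None],K(d),d['D'])[:,0]
    z=d['z_map'].ravel().astype(float)
    P=np.c_[p*z[:,None],z]@d['pose'][:3,:3].T+d['pose'][:3,3]
    P[z==0]=np.nan
    return P.reshape(480,640,3)
def proj(d,X):
    T=np.linalg.inv(d['pose']);X=np.atleast_2d(np.array(X,float))
    return cv2.projectPoints(X,cv2.Rodrigues(T[:3,:3])[0],T[:3,3],K(d),d['D'])[0][:,0]
E
python3 - <<'E'
from h import *
for c in('scene','top'):
    d=load(c);im=d['image'][:,:,::-1]
    for n,p,w in(('holder',[.535,-.285,.05],60),('fast',[.555,.06,.1],50)):
        u,v=proj(d,p)[0].astype(int);print(c,n,u,v)
        cr=im[max(v-w,0):v+w,max(u-w,0):u+w]
        cv2.imwrite(f'pics/{c}_{n}.png',cv2.resize(cr,(600,600),interpolation=cv2.INTER_CUBIC))
E
python3 -c "
import cv2,numpy as np
a=[cv2.imread(f'pics/{c}_{n}.png') for n in('holder','fast') for c in('scene','top')]
a=[cv2.resize(x,(400,300)) if 0 else cv2.resize(x,(300,300)) for x in a]
cv2.imwrite('pics/crops.png',np.vstack([np.hstack(a[:2]),np.hstack(a[2:])]))"
```

```text
scene holder 169 231
scene fast 320 240
top holder 442 244
top fast 304 235
```

View pics/crops.png

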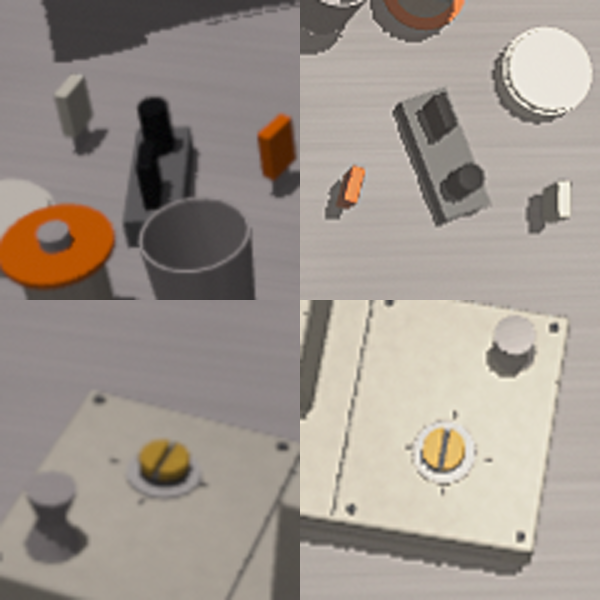

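The key is the black box-handled one in the holder's far hole (top ≈ 437,229; scene ≈ 149,175 in the crop). The round black handle in the near hole (top ≈ 447,256) is the pin key. The orange (403,258) and white (486,264) blocks are look-alikes. The brass fastener is at top ≈ (302,236).

```bash
cat > m.py <<'E'
from h import *
import sys
n=sys.argv[1] if len(sys.argv)>1 else '0'
def rect(P):
    (c,s,a)=cv2.minAreaRect((P[:,:2]*1000).astype(np.float32)); return np.round(c,1),np.round(s,1),round(a,1),len(P)
for c in('scene','top'):
    d=load(c,n);C=cloud(d);im=d['image'].astype(int)
    P=C.reshape(-1,3)
    x,y,z=P.T
    hb=(abs(x-.535)<.1)&(abs(y+.285)<.1)
    m=hb&(z>.026)&(z<.034); print(c,'holder top',rect(P[m]),np.median(z[m]))
    m=hb&(z>.072)&(z<.09)&(x>.545); print(c,'keytop',rect(P[m]),np.median(z[m]),P[m].mean(0).round(4))
    m=hb&(z>.06)&(x<.54); print(c,'pin top',P[m].mean(0).round(4) if m.any() else 0)
    sb=(abs(x-.6)<.25)&(abs(y-.127)<.25)
    m=sb&(z>.08)&(z<.0885); print(c,'sealer top',rect(P[m]),np.median(z[m]))
    m=sb&(z>.18)&(z<.205); print(c,'box',rect(P[m]),np.median(z[m]))
    R,G,B=im.reshape(-1,3).T
    br=(abs(x-.555)<.05)&(abs(y-.06)<.05)&(R-B>60)&(z>.09)
    q=P[br];mt=q[q[:,2]>np.median(q[:,2])-.003]
    print(c,'brass',rect(mt),q[:,2].min(),np.median(q[:,2]),np.percentile(q[:,2],90),cv2.minEnclosingCircle((mt[:,:2]*1000).astype(np.float32)))
E
python3 m.py
```

```text
scene holder top (array([ 549.1, -285. ]), array([165.1, 198.8]), 0.2, 502) 0.029753364712841124
scene keytop (array([ 570.8, -272.5]), array([38.6, 14.6]), 16.3, 96) 0.07907020870367398 [ 0.5725 -0.2711  0.0784]
scene pin top [ 0.5035 -0.2997  0.072 ]
scene sealer top (array([623.7, 105.6]), array([500.3, 491. ]), 6.6, 7241) 0.08462167970801826
scene box (array([651. , 213.6]), array([101.3, 103.9]), 78.9, 2457) 0.19427718243584835
scene brass (array([558.2,  67.4]), array([31.5, 32.4]), 80.4, 121) 0.0944229713545841 0.10117187976652797 0.10310609588345744 ((558.1116943359375, 67.38307189941406), 17.4335994720459)
top holder top (array([ 550.2, -311.8]), array([144.4, 170.3]), 89.5, 713) 0.030396678770605368
top keytop (array([ 569.6, -272.2]), array([35.1, 15. ]), 17.3, 95) 0.07977481225236649 [ 0.5697 -0.272   0.0791]
top pin top [ 0.4968 -0.3067  0.0754]
top sealer top (array([636.9,  96.5]), array([499. , 485.3]), 9.9, 6867) 0.08537755760238386
top box (array([649.5, 214.4]), array([ 99.8, 103.6]), 79.6, 1982) 0.19548097896695416
top brass (array([556. ,  68.1]), array([31.2, 32.6]), 88.8, 114) 0.09008785906390471 0.10295786469955903 0.10545888879938366 ((556.6885375976562, 68.77286529541016), 17.48100471496582)
```

```bash
cat > m2.py <<'E'
from h import *
from scipy import ndimage as nd
from scipy.optimize import minimize
import sys
n=sys.argv[1] if len(sys.argv)>1 else '0'
def comp(mask,seed):
    L,k=nd.label(mask,np.ones((3,3)));best=max(range(1,k+1),key=lambda i:(L==i).sum()*(1 if 1 else 0));return L==best
def rect(P):
    (c,s,a)=cv2.minAreaRect((P[:,:2]*1000).astype(np.float32)); return np.round(c,1),np.round(s,1),round(a,1),len(P)
for c in('scene','top'):
    d=load(c,n);C=cloud(d);x,y,z=np.moveaxis(C,2,0);im=d['image'].astype(float)
    m=comp((abs(x-.535)<.1)&(abs(y+.285)<.06)&(z>.02)&(z<.036),0);print(c,'holder',rect(C[m]))
    m=comp((abs(x-.6)<.25)&(abs(y-.127)<.25)&(z>.0815)&(z<.0885),0);print(c,'sealer',rect(C[m]))
    # fastener photometric fit
    R=im[:,:,0];B=im[:,:,2];f=R-B
    u0,v0=proj(d,[.557,.068,.1025])[0].round().astype(int)
    w=16;SS=8
    T=f[v0-w:v0+w,u0-w:u0+w]
    def render(p):
        cx,cy,zz,th=p
        t=np.linspace(0,2*np.pi,60)
        top=np.c_[cx+.017*np.cos(t),cy+.017*np.sin(t),0*t+zz]
        e=np.array([np.cos(th),np.sin(th)]);q=np.array([-e[1],e[0]])
        s=np.array([[cx,cy]+a*.0172*e+b*.0025*q for a,b in((-1,-1),(1,-1),(1,1),(-1,1))])
        s=np.c_[s,np.full(4,zz)]
        I=np.zeros((2*w*SS,2*w*SS),np.uint8)
        for poly,val in((top,255),(s,0)):
            uv=(proj(d,poly)-[u0-w,v0-w]+.5)*SS-.5
            cv2.fillPoly(I,[np.round(uv*16).astype(np.int32)],val,shift=4)
        return cv2.resize(I,(2*w,2*w),interpolation=cv2.INTER_AREA)/255.
    def cost(p):
        M=cv2.GaussianBlur(render([p[0]/1000,p[1]/1000,.1025,p[2]/20]),(0,0),.4).ravel()
        A=np.c_[M,np.ones_like(M)];s,res,_,_=np.linalg.lstsq(A,T.ravel(),rcond=None)
        return ((A@s-T.ravel())**2).mean()
    best=min((minimize(cost,[a,b,20*np.radians(g)],method='Nelder-Mead',options=dict(initial_simplex=np.array([[a,b,20*np.radians(g)]]*4)+np.r_[np.zeros((1,3)),3*np.eye(3)])) for a in(555,559) for b in(64,70) for g in(-30,-20,-8)),key=lambda o:o.fun)
    print(c,'fast',best.x[:2].round(2),np.degrees(best.x[2]/20),best.fun,T.var())
E
python3 m2.py
```

```text
scene holder (array([ 537.9, -284.2]), array([137.6,  49.9]), 17.2, 491)
scene sealer (array([599.9, 127. ]), array([300.9, 205.5]), 79.7, 5921)
scene fast [559.01  67.69] -10.912098770081649 76.52902460193957 893.1242666244507
top holder (array([ 536.5, -283.2]), array([130.5,  53.4]), 16.6, 727)
top sealer (array([598.2, 127.2]), array([298.4, 200.4]), 79.4, 6319)
top fast [557.39  68.1 ] -11.227412246226528 58.37530149744612 1025.5391807556152
```

```bash
cat > go.py <<'E'
# usage: go.py x y z yaw -> shift in tool axes from measured pose
import sys,numpy as np
from plant import r
s=r.get_state();p=np.array(s['tcp_pos']);y0=s['eef_rot'][2]
x,y,z,yaw=map(float,sys.argv[1:5]);a=np.radians(y0)
dw=np.array([x,y,z])-p
R=np.array([[np.cos(a),np.sin(a)],[np.sin(a),-np.cos(a)]])
t=R@dw[:2]
print('t',s['time_s'],'pos',p.round(4),'rot',np.round(s['eef_rot'],2),'j',np.round(s['joints'],1))
print('F',s['contact_force'].round(2),'w',round(s['gripper_width'],4))
print('shift',t.round(4),(-dw[2]).round(4),'roll',np.radians(((y0-yaw)+180)%360-180).round(4))
E
python3 - <<'E'
from plant import *
import numpy as np
for l in['shaker','film_roll','lid_stack','pin_key','jigger']:
    for c in['top']:
        print(l,[(np.round(x['location'],3).tolist(),round(x['p'],2)) for x in spotter.tip_of(c,l)[:2]])
E
python3 go.py .57 -.2725 .2 17
```

```text
shaker [([0.708, -0.165, 0.0], 0.63)]
film_roll [([0.717, -0.281, 0.0], 0.74), ([0.501, -0.296, 0.013], 0.71)]
lid_stack [([0.621, -0.403, 0.0], 0.89)]
pin_key [([0.502, -0.3, 0.011], 0.44)]
jigger [([0.643, 0.014, 0.086], 0.81)]
t 0.95 pos [ 0.1805 -0.6504  0.2455] rot [ 180.      0.   -164.49] j [-58.   20.5   0.7  -0.  -70.1 -16.5]
F [ 0.19 -0.87  0.02] w 0.0874
shift [-0.4764  0.26  ] 0.0455 roll 3.1157
```

>>> step_arm(motion=[[0.04,-0.05,0.027,0,-0.18],[0.04,-0.1,0.054,0,-0.36],[0.04,-0.15,0.081,0,-0.54],[0.04,-0.2,0.108,0,-0.72],[0.04,-0.25,0.135,0,-0.9]])

```text
time_s: 1.58
tcp_pos: [0.3865, -0.452, 0.2459]
eef_rot: [-180.0, -0.0, -112.6]
contact_force: [1.3, -1.3, 1.5]
gripper_width: 0.0441
```

```bash
python3 go.py .57 -.2725 .17 17
```

```text
t 1.575 pos [ 0.3865 -0.452   0.2459] rot [-1.7997e+02 -1.0000e-02 -1.1258e+02] j [-30.7  13.   -9.8   0.  -67.1   8.1]
F [ 1.29 -1.33  1.55] w 0.0441
shift [-0.2362 -0.1005] 0.0759 roll -2.2615
```

>>> step_arm(motion=[[0.04,-0.05,-0.02,0.01,-0.18],[0.04,-0.1,-0.04,0.02,-0.36],[0.04,-0.15,-0.06,0.03,-0.54],[0.04,-0.2,-0.08,0.04,-0.72],[0.04,-0.235,-0.1,0.05,-0.9]])

```text
time_s: 2.2
tcp_pos: [0.5703, -0.2741, 0.1956]
eef_rot: [-180.0, -0.0, -60.9]
contact_force: [-0.1, -0.3, -0.1]
gripper_width: 0.0402
```

>>> step_arm(motion=[[0.04,0,0,0,-0.18],[0.04,0,0,0,-0.36],[0.04,0,0,0,-0.54],[0.04,0,0,0,-0.72],[0.04,0,0,0,-0.9]])

```text
time_s: 2.82
tcp_pos: [0.569, -0.2759, 0.1956]
eef_rot: [180.0, -0.0, -9.4]
contact_force: [0.2, 0.1, 0.5]
gripper_width: 0.0405
```

>>> step_arm(motion=[[0.04,0,0,0,-0.18],[0.04,0,0,0,-0.36],[0.04,0,0,0,-0.467],[0.04,0,0,0,-0.467]])

```text
time_s: 3.32
tcp_pos: [0.5689, -0.2759, 0.1956]
eef_rot: [180.0, 0.0, 16.9]
contact_force: [-0.8, 0.6, -0.3]
gripper_width: 0.0402
```

```bash
python3 go.py .57 -.2725 .072 17;  python3 - <<'E'
from plant import *
import cv2,numpy as np
for c in('scene','top'):
    d=capture(c);cv2.imwrite(f'pics/{c}1.png',d['image'][:,:,::-1]);np.savez(f'{c}1.npz',**d)
from h import *
o=[]
for c in('scene','top'):
    d=load(c,'1');u,v=proj(d,[.57,-.2725,.12])[0].astype(int);w=60;im=d['image'][:,:,::-1]
    o.append(cv2.resize(im[max(v-w,0):v+w,u-w:u+w],(400,400),interpolation=cv2.INTER_CUBIC))
cv2.imwrite('pics/g1.png',np.hstack(o))
E
```

```text
t 3.325 pos [ 0.5689 -0.2759  0.1956] rot [180.     0.    16.93] j [ -8.2  18.6  -9.    0.  -62.4 115.1]
F [-0.77  0.57 -0.35] w 0.0402
shift [ 0.002 -0.003] 0.1236 roll -0.0013
```

View pics/g1.png

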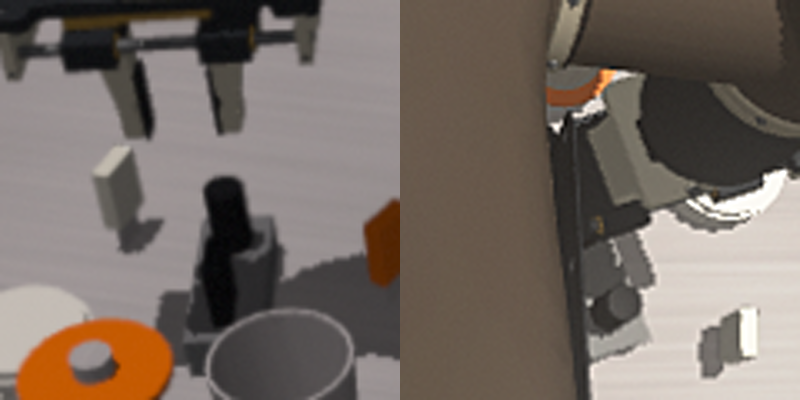

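>>> step_arm(motion=[[0.04,0.002,-0.003,0.04,-0.001],[0.04,0.002,-0.003,0.08,-0.001],[0.04,0.002,-0.003,0.11,-0.001],[0.04,0.002,-0.003,0.1236,-0.001],[0.04,0.002,-0.003,0.1236,-0.001]])

```text
time_s: 4.05
tcp_pos: [0.5697, -0.2725, 0.0715]
eef_rot: [-180.0, 0.1, 17.0]
contact_force: [0.1, -0.6, 0.1]
gripper_width: 0.0401
```

>>> step_arm(motion=[[0.0,0,0,0,0],[0.0,0,0,0,0],[0.0,0,0,0,0],[0.0,0,0,0,0],[0.0,0,0,0,0]], newtons=15)

```text
time_s: 4.68
tcp_pos: [0.5704, -0.2726, 0.0728]
eef_rot: [180.0, -0.1, 17.0]
contact_force: [-1.2, -0.2, 5.7]
gripper_width: 0.0139
```

```bash
python3 go.py .57 -.2725 .072 17;  python3 - <<'E'
from plant import *
import cv2,numpy as np
for c in('scene',):
    d=capture(c);np.savez(f'{c}2.npz',**d)
from h import *
o=[]
for c in('scene',):
    d=load(c,'2');u,v=proj(d,[.57,-.2725,.08])[0].astype(int);w=50;im=d['image'][:,:,::-1]
    o.append(cv2.resize(im[max(v-w,0):v+w,u-w:u+w],(500,500),interpolation=cv2.INTER_CUBIC))
cv2.imwrite('pics/g2.png',np.hstack(o))
E
```

```text
t 4.675 pos [ 0.5704 -0.2726  0.0728] rot [ 1.7996e+02 -5.0000e-02  1.7040e+01] j [ -7.9  25.4 -16.7   0.  -47.9 114.9]
F [-1.22 -0.17  5.69] w 0.0139
shift [-0.0003 -0.0002] 0.0008 roll 0.0007
```

View pics/g2.png

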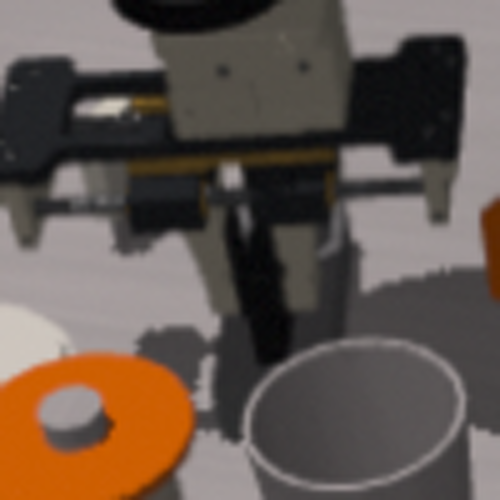

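>>> step_arm(motion=[[0.0,0,0,0,0],[0.0,0,0,0,0],[0.0,0,0,-0.02,0],[0.0,0,0,-0.06,0],[0.0,0,0,-0.12,0]], newtons=40)

```text
time_s: 5.35
tcp_pos: [0.5686, -0.2721, 0.1911]
eef_rot: [-179.9, 0.2, 17.0]
contact_force: [1.9, 0.1, -0.1]
gripper_width: 0.014
```

>>> step_arm(motion=[[0.0,0,0,-0.02,0],[0.0,0,0,-0.02,0],[0.0,0,0,-0.02,0]])

```text
time_s: 5.72
tcp_pos: [0.5692, -0.2721, 0.2105]
eef_rot: [-179.9, 0.1, 17.0]
contact_force: [0.4, 0.6, -0.5]
gripper_width: 0.0139
```

```bash
python3 go.py .558 .068 .195 -11;  python3 - <<'E'
from plant import *
import cv2,numpy as np
for c in('scene',):
    d=capture(c);np.savez(f'{c}3.npz',**d)
from h import *
o=[]
for c in('scene',):
    d=load(c,'3');u,v=proj(d,[.57,-.2725,.18])[0].astype(int);w=50;im=d['image'][:,:,::-1]
    o.append(cv2.resize(im[max(v-w,0):v+w,u-w:u+w],(500,500),interpolation=cv2.INTER_CUBIC))
cv2.imwrite('pics/g3.png',np.hstack(o))
E
```

```text
t 5.725 pos [ 0.5692 -0.2721  0.2105] rot [-1.7992e+02  9.0000e-02  1.7010e+01] j [ -7.9  17.9  -7.9  -0.  -64.3 114.9]
F [ 0.37  0.62 -0.48] w 0.0139
shift [ 0.0888 -0.3285] 0.0155 roll 0.4889
```

View pics/g3.png

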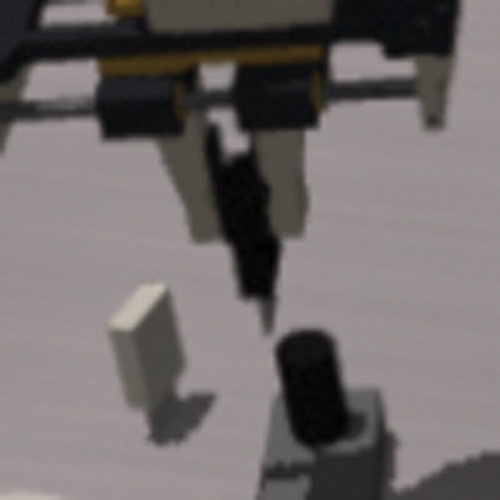

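>>> step_arm(motion=[[0.0,0.015,-0.055,0,0.1],[0.0,0.03,-0.11,0,0.2],[0.0,0.045,-0.165,0,0.3],[0.0,0.06,-0.22,0,0.4],[0.0,0.074,-0.275,0,0.489]])

```text
time_s: 6.4
tcp_pos: [0.5593, 0.0138, 0.2105]
eef_rot: [179.9, 0.1, -11.2]
contact_force: [1.6, 0.0, 0.4]
gripper_width: 0.0138
```

```bash
python3 go.py .558 .068 .19 -11
```

```text
t 6.4 pos [0.5593 0.0138 0.2105] rot [ 1.7993e+02  1.2000e-01 -1.1170e+01] j [ 21.5  11.3 -16.9  -0.  -61.9  57.4]
F [1.57 0.05 0.39] w 0.0138
shift [-0.0118 -0.0529] 0.0205 roll -0.0029
```

>>> step_arm(motion=[[0.0,-0.008,-0.03,0,0],[0.0,-0.012,-0.053,0.01,0],[0.0,-0.012,-0.053,0.02,0],[0.0,-0.012,-0.053,0.025,0],[0.0,-0.012,-0.053,0.025,0]])

```text
time_s: 7.02
tcp_pos: [0.5581, 0.0655, 0.1861]
eef_rot: [179.9, 0.1, -11.0]
contact_force: [0.1, -0.3, 1.3]
gripper_width: 0.0137
```

```bash
python3 go.py .558 .068 .19 -11;  python3 - <<'E'
from plant import *
import cv2,numpy as np
for c in('scene','top'):
    d=capture(c);np.savez(f'{c}4.npz',**d)
from h import *
o=[]
for c in('scene','top'):
    d=load(c,'4');u,v=proj(d,[.558,.068,.12])[0].astype(int);w=32;im=d['image'][:,:,::-1];print(u,v)
    o.append(cv2.resize(im[max(v-w,0):v+w,u-w:u+w],(400,400),interpolation=cv2.INTER_CUBIC))
cv2.imwrite('pics/g4.png',np.hstack(o))
E
```

```text
t 7.025 pos [0.5581 0.0655 0.1861] rot [ 1.7994e+02  8.0000e-02 -1.1040e+01] j [ 26.7  12.7 -18.5  -0.  -58.9  52.3]
F [ 0.09 -0.33  1.31] w 0.0137
shift [-0.0006 -0.0024] -0.0039 roll -0.0007
324 234
301 232
```

View pics/g4.png

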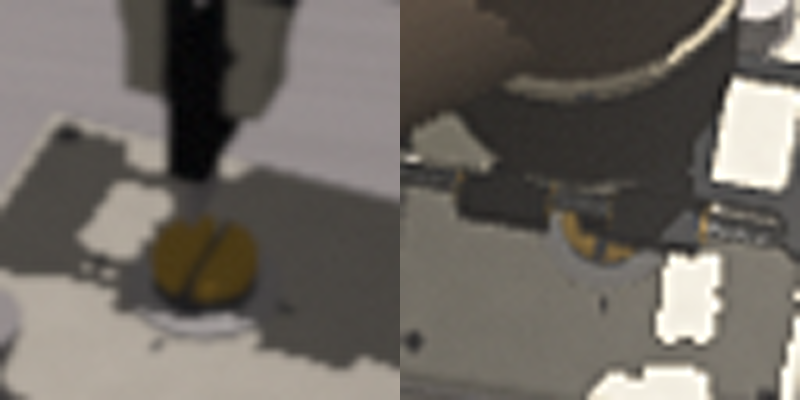

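```bash
cat > ov.py <<'E'
from h import *
import sys
n=sys.argv[1];kx,ky,kz,yaw=map(float,sys.argv[2:6]);hx,hy,hz,ha=map(float,sys.argv[6:10])
c='scene';d=load(c,n);u0,v0=320,222;w=28;S=20;im=d['image'][:,:,::-1]
cr=cv2.resize(im[v0-w:v0+w-14,u0-w:u0+w],None,fx=14,fy=14,interpolation=cv2.INTER_NEAREST)
S=14
def box(x0,x1,y0,y1,z0,z1):
    return np.array([[x,y,z] for x in(x0,x1) for y in(y0,y1) for z in(z0,z1)])
a=np.radians(yaw);R=np.array([[np.cos(a),-np.sin(a),0],[np.sin(a),np.cos(a),0],[0,0,1]])
def dr(X,col):
    uv=(proj(d,X)-[u0-w,v0-w]+.5)*S
    for i in range(8):
        for j in range(i):
            if bin(i^j).count('1')==1: cv2.line(cr,tuple(int(t) for t in uv[i]),tuple(int(t) for t in uv[j]),col,1,cv2.LINE_AA)
k=np.array([kx,ky,kz])
dr(box(-.012,.012,-.0015,.0015,0,.022)@R.T+k,(0,255,0))
dr(box(-.018,.018,-.007,.007,.022,.072)@R.T+k,(255,255,0))
a=np.radians(ha);R=np.array([[np.cos(a),-np.sin(a),0],[np.sin(a),np.cos(a),0],[0,0,1]])
dr(box(-.0167,.0167,-.0025,.0025,-.0001,0)@R.T+np.array([hx,hy,hz]),(0,0,255))
t=np.linspace(0,2*np.pi,80);uv=(proj(d,np.c_[hx+.017*np.cos(t),hy+.017*np.sin(t),0*t+hz])-[u0-w,v0-w]+.5)*S
cv2.polylines(cr,[uv.astype(int)],True,(255,0,255),1)
cv2.imwrite(sys.argv[10],cr[:600,:800])
E
python3 ov.py 4 .5581 .0655 .121 -11 .559 .0677 .1025 -11 pics/ov4.png
```

```text
(no output)
```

View pics/ov4.png

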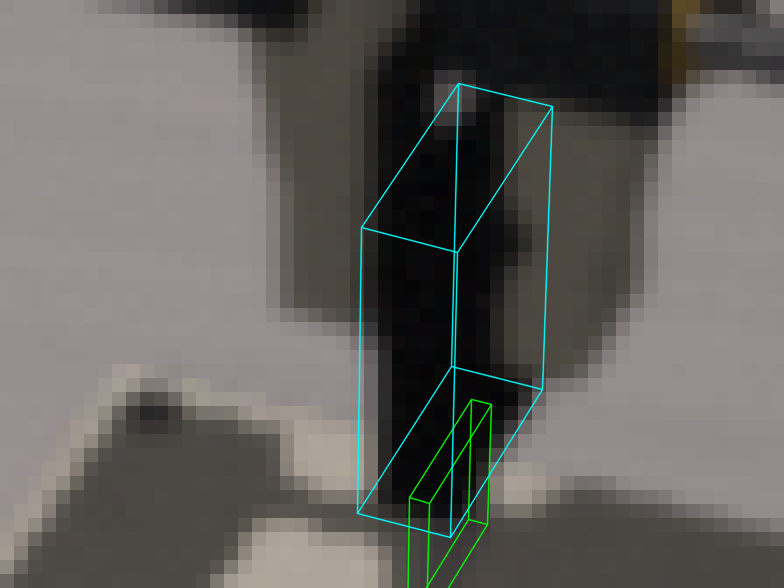

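```bash
cat > fitk.py <<'E'
from h import *
import sys
from scipy.optimize import minimize
n=sys.argv[1];kx,ky,kz,yaw=map(float,sys.argv[2:6])
d=load('scene',n);g=d['image'].astype(float).max(2)
u0,v0=proj(d,[kx,ky,kz+.028])[0].round().astype(int);w=14;SS=8
T=g[v0-w:v0+w,u0-w:u0+w]
def rend(dx,dy,dz,yw):
    a=np.radians(yw);R=np.array([[np.cos(a),-np.sin(a),0],[np.sin(a),np.cos(a),0],[0,0,1]])
    X=np.array([[x,y,z] for x in(-.018,.018) for y in(-.007,.007) for z in(.022,.072)])@R.T+[kx+dx,ky+dy,kz+dz]
    uv=cv2.convexHull(((proj(d,X)-[u0-w,v0-w]+.5)*SS-.5).astype(np.float32))
    I=np.zeros((2*w*SS,)*2,np.uint8);cv2.fillPoly(I,[np.round(uv*16).astype(np.int32)],255,shift=4)
    return cv2.resize(I,(2*w,2*w),interpolation=cv2.INTER_AREA)/255.
# weights: rows below fingertip line
tipv=proj(d,[kx,ky,kz+.045])[0][1]-(v0-w)
W=np.zeros((2*w,2*w));W[int(tipv)+4:]=1
dark=np.clip((70-T)/60,0,1)
def cost(p):
    M=rend(0,p[0]/1000,p[1]/1000,yaw)
    return (W*(M-dark)**2).sum()
b=min((minimize(cost,[a,c],method='Nelder-Mead',options=dict(initial_simplex=[[a,c],[a+2,c],[a,c+2]])) for a in(-3,0,3) for c in(-2,2)),key=lambda o:o.fun)
print('key dy,dz mm',b.x.round(2),b.fun,'at0',cost([0,0]),int(tipv))
print(T.astype(int)[8:,:])
E
python3 fitk.py 4 .5581 .0655 .121 -11
```

```text
key dy,dz mm [1.73 4.65] 13.997397154940408 at0 25.207362552864282 7
[[151 151 146 144 137 130 120  97  57  19  10   9  11   9  11  10  13  37
   64  76  76  76  76  74  74  92 129 148]
 [152 152 152 152 150 149 144 123  80  34  12  10  11   8   8  10  13  37
   64  75  77  77  76  75  85 116 143 150]
 [150 149 149 151 150 151 150 140 102  43   7  11  10   6   9   9  14  35
   61  73  75  76  77  81 105 132 148 150]
 [148 148 148 148 148 149 149 144 107  44   9   8   6  10   9   4  10  22
   40  55  66  76  82  97 126 144 150 150]
 [149 148 148 147 147 148 147 143 106  43  10   8   6   9   9   8   7   9
   18  37  81 114 120 128 143 149 149 149]
 [155 147 145 146 149 148 148 144 107  44   9   6   7   9  10   8   8   8
   11  47 106 137 143 144 147 148 148 147]
 [160 157 160 160 154 148 144 141 107  44  13  11   8   7  10  10   9  11
   28  78 124 144 145 146 146 146 146 146]
 [121 125 152 168 166 163 161 155 112  40  10   7   9   9   6   8  10  21
   59 111 139 147 147 147 147 146 146 146]
 [ 81  91 141 171 174 172 172 165 118  40  12   9   6   8   8   9  10  43
  102 137 147 147 147
[... 609 characters left out ...]
125 146 148 145 120  92  88  86  80  71  65  60  52  45  46  55  62  73
   79  79  76  74  73  73  72  73  74  74]
 [159 172 173 172 160 148 146 145 118  85  74  70  64  58  58  60  67  72
   74  73  74  74  73  72  73  72  74  74]
 [171 175 175 175 173 172 171 170 157 118  80  70  65  61  60  64  70  73
   75  74  72  73  74  73  74  74  74  75]
 [173 174 174 174 173 173 173 175 170 132  83  72  67  63  62  68  74  74
   74  74  74  74  75  74  74  75  74  74]
 [175 174 173 173 172 173 174 174 168 130  84  72  67  63  65  73  76  75
   74  73  74  75  74  74  74  73  74  74]
 [177 174 175 173 172 172 171 168 146 105  80  72  68  66  70  74  75  74
   72  75  73  74  74  74  74  74  73  73]]
```

```bash
python3 - <<'E'
from h import *
d=load('scene','4');C=cloud(d);g=d['image'].max(2)
a=np.radians(-11);e=np.array([np.cos(a),np.sin(a)]);q=np.array([-e[1],e[0]])
k=np.array([.5581,.0655])
m=(g<20)&(np.abs(C[...,0]-.558)<.04)&(np.abs(C[...,1]-.066)<.03)&(C[...,2]>.12)&(C[...,2]<.165)
P=C[m];L=np.c_[(P[:,:2]-k)@e,(P[:,:2]-k)@q,P[:,2]]
vs,us=np.nonzero(m)
for v in range(vs.min(),vs.max()+1):
    s=vs==v
    if s.any(): print(v,us[s].min(),us[s].max(),'lx',(L[s,0]*1000).round(1)[[0,-1]],'ly',(L[s,1]*1000).round(1)[[0,-1]],'z',(L[s,2]*1000).round(1)[[0,-1]])
X=np.array([[x,y,z] for x in(-.018,.018) for y in(-.007,.007) for z in(.022,)])
W=np.c_[k+X[:,:1]*e+X[:,1:2]*q,X[:,2]+.121]
print(proj(d,W).round(2))
f=(abs(C[...,0]-.558)<.1)&(abs(C[...,1]-.0)<.08)
E
```

```text
220 326 326 lx [5.3 5.3] ly [6.5 6.5] z [163.2 163.2]
221 326 328 lx [ 5.6 -6.9] ly [6.6 6.2] z [161.  151.8]
222 320 328 lx [16.1 -6.8] ly [-1.8  6.3] z [163.6 149.3]
223 320 327 lx [20.2  0.3] ly [-0.2  6.9] z [164.7 152.1]
224 320 326 lx [15.3  3.9] ly [-2.   6.2] z [158.  152.1]
225 320 326 lx [18.4  5.2] ly [-0.8  6.7] z [158.2 150.7]
226 320 325 lx [18.  12.2] ly [-0.9  7.2] z [155.4 153.6]
227 320 325 lx [18.7 12.9] ly [-0.6  7.6] z [153.5 151.8]
228 320 325 lx [18.6 13.4] ly [-0.6  7.8] z [150.9 149.7]
229 320 324 lx [15.1 15.9] ly [-1.9  6.7] z [145.4 148.7]
230 323 324 lx [16.1 16. ] ly [4.8 6.8] z [145.7 146.3]
[[323.72 219.66]
 [330.25 221.34]
 [317.01 230.17]
 [323.68 231.93]]
```

```bash
cat > see.py <<'E'
import sys
from plant import *
import numpy as np
d=capture('scene');np.savez(f'scene{sys.argv[1]}.npz',**d)
s=r.get_state();print(s['tcp_pos'].round(4),np.round(s['eef_rot'],2),s['contact_force'].round(2),s['time_s'])
E
python3 see.py 5; python3 go.py .558 .068 .185 -11; cat > fitf.py <<'E'
from h import *
import sys
n=sys.argv[1]
# handle front-face edges at rows below fingertips, sub-pixel via black/bg halves
d=load('scene',n);g=d['image'].astype(float).max(2)
for v in range(222,230):
    row=g[v]
    i=[j for j in range(305,335) if row[j]<25]
    if not i: continue
    a,b=i[0],i[-1]
    bgL=row[a-5:a-3].mean();bgR=row[b+4:b+6].mean()
    L=a-((bgL-row[a-3:a])/(bgL-9)).sum()-.5
    R_=b+((bgR-row[b+1:b+4])/(bgR-9)).sum()+.5
    print(v,round(L,2),round(R_,2))
E
python3 fitf.py 5
```

```text
[0.5587 0.0659 0.1872] [-1.7999e+02 -2.0000e-02 -1.1040e+01] [ 0.17 -0.74 -0.19] 7.175
t 7.175 pos [0.5587 0.0659 0.1872] rot [-1.7999e+02 -2.0000e-02 -1.1040e+01] j [ 26.7  12.7 -18.5   0.  -58.9  52.3]
F [ 0.17 -0.74 -0.19] w 0.0136
shift [-0.0011 -0.002 ] 0.0022 roll -0.0007
222 318.43 329.58
223 318.43 329.01
224 318.38 328.43
225 318.41 327.67
226 318.41 327.21
227 318.37 326.63
228 318.39 326.44
229 318.68 326.22
```

```bash
cat > rel.py <<'E'
from h import *
import sys
from scipy.optimize import minimize
n=sys.argv[1];kx,ky,kz=map(float,sys.argv[2:5]);uL=float(sys.argv[5])
d=load('scene',n)
a=np.radians(-11);e=np.array([np.cos(a),np.sin(a)]);q=np.array([-e[1],e[0]])
# key left front vertical edge at z = kz+.03
for lx in(-1.5,0,1.5):
  for ly in np.arange(-2,8,.05):
    p=np.array([kx,ky])+e*(.018+lx/1000)+q*(-.007+ly/1000)
    u=proj(d,[*p,kz+.028])[0][0]
    if u>uL: print('lx',lx,'key ly offset vs tcp %.2f'%ly, (np.array([kx,ky])+q*ly/1000+e*lx/1000).round(4));break
im=d['image'].astype(float)
f=im[:,:,0]-im[:,:,2]
for zz in(.1005,.1025,.1045):
    u0,v0=proj(d,[.558,.068,.1025])[0].round().astype(int);w=12;SS=8
    T=f[v0-w:v0+w,u0-w:u0+w]
    def render(cx,cy,th):
        t=np.linspace(0,2*np.pi,60)
        top=np.c_[cx+.017*np.cos(t),cy+.017*np.sin(t),0*t+zz]
        E=np.array([np.cos(th),np.sin(th)]);Q=np.array([-E[1],E[0]])
        s=np.array([[cx,cy]+A*.0172*E+B*.0025*Q for A,B in((-1,-1),(1,-1),(1,1),(-1,1))]);s=np.c_[s,np.full(4,zz)]
        I=np.zeros((2*w*SS,)*2,np.uint8)
        for poly,val in((top,255),(s,0)):
            uv=(proj(d,poly)-[u0-w,v0-w]+.5)*SS-.5
            cv2.fillPoly(I,[np.round(uv*16).astype(np.int32)],val,shift=4)
        return cv2.resize(I,(2*w,2*w),interpolation=cv2.INTER_AREA)/255.
    def cost(p):
        M=cv2.GaussianBlur(render(p[0]/1000,p[1]/1000,p[2]/20),(0,0),.5).ravel();A=np.c_[M,np.ones_like(M)]
        s=np.linalg.lstsq(A,T.ravel(),rcond=None)[0];return ((A@s-T.ravel())**2).mean()
    b=min((minimize(cost,[A,B,20*np.radians(g)],method='Nelder-Mead',options=dict(initial_simplex=np.array([[A,B,20*np.radians(g)]]*4)+np.r_[np.zeros((1,3)),3*np.eye(3)])) for A in(556,560) for B in(66,70) for g in(-20,-8)),key=lambda o:o.fun)
    c=b.x[:2]/1000;print('z',zz,'head',c.round(4),'slot deg',np.degrees(b.x[2]/20).round(1),'fit',b.fun,T.var(),'ly rel tcp',((c-[kx,ky])@q*1000).round(2),'lx',((c-[kx,ky])@e*1000).round(2))
E
python3 rel.py 5 .5587 .0659 .1224 318.4;python3 rel.py 0 .5587 .0659 .1224 318.4 | tail -3
```

```text
lx -1.5 key ly offset vs tcp 1.95 [0.5576 0.0681]
lx 0 key ly offset vs tcp 2.55 [0.5592 0.0684]
lx 1.5 key ly offset vs tcp 3.15 [0.5608 0.0687]
z 0.1005 head [0.5605 0.0679] slot deg -11.3 fit 60.308256464502975 332.2711106288581 ly rel tcp 2.29 lx 1.42
z 0.1025 head [0.5633 0.0682] slot deg -10.7 fit 59.31926175668377 332.2711106288581 ly rel tcp 3.14 lx 4.12
z 0.1045 head [0.5657 0.0686] slot deg -10.7 fit 58.89921084508339 332.2711106288581 ly rel tcp 3.99 lx 6.32
z 0.1005 head [0.557  0.0673] slot deg -10.7 fit 90.01498428538966 1357.2936800733025 ly rel tcp 1.1 lx -1.92
z 0.1025 head [0.5594 0.0678] slot deg -10.9 fit 89.27652152144782 1357.2936800733025 ly rel tcp 1.95 lx 0.32
z 0.1045 head [0.5618 0.0681] slot deg -10.6 fit 89.46619822052006 1357.2936800733025 ly rel tcp 2.76 lx 2.64
```

>>> step_arm(motion=[[0.0,0,0.0003,0.006,0],[0.0,0,0.0003,0.012,0],[0.0,0,0.0003,0.016,0],[0.0,0,0.0003,0.017,0],[0.0,0,0.0003,0.017,0]])

```text
time_s: 7.8
tcp_pos: [0.5585, 0.0662, 0.1699]
eef_rot: [180.0, 0.0, -11.0]
contact_force: [-1.1, -0.6, -1.2]
gripper_width: 0.0139
```

>>> step_arm(motion=[[0.0,0,0,0.0005,0],[0.0,0,0,0.001,0],[0.0,0,0,0.0015,0],[0.0,0,0,0.002,0],[0.0,0,0,0.002,0]])

```text
time_s: 8.43
tcp_pos: [0.5585, 0.0662, 0.1679]
eef_rot: [180.0, 0.0, -11.0]
contact_force: [0.2, 0.2, -1.4]
gripper_width: 0.0139
```

```bash
python3 see.py 6;python3 ov.py 6 .5592 .0684 .1034 -11 .559 .0677 .1025 -11 pics/ov6.png; python3 fitf.py 6; for i in 1 2 3; do python3 go.py .558 .068 .185 -11|grep F; done
```

```text
[0.5585 0.0662 0.168 ] [-180.     -0.    -10.99] [ 0.33  0.19 -0.89] 8.475
222 317.82 327.49
223 317.58 327.5
224 317.35 327.49
225 318.08 327.34
226 318.32 327.34
227 318.42 327.8
228 318.48 328.79
229 318.99 329.22
F [ 0.33  0.19 -0.89] w 0.0136
F [ 0.33  0.19 -0.89] w 0.0136
F [ 0.33  0.19 -0.89] w 0.0136
```

View pics/ov6.png

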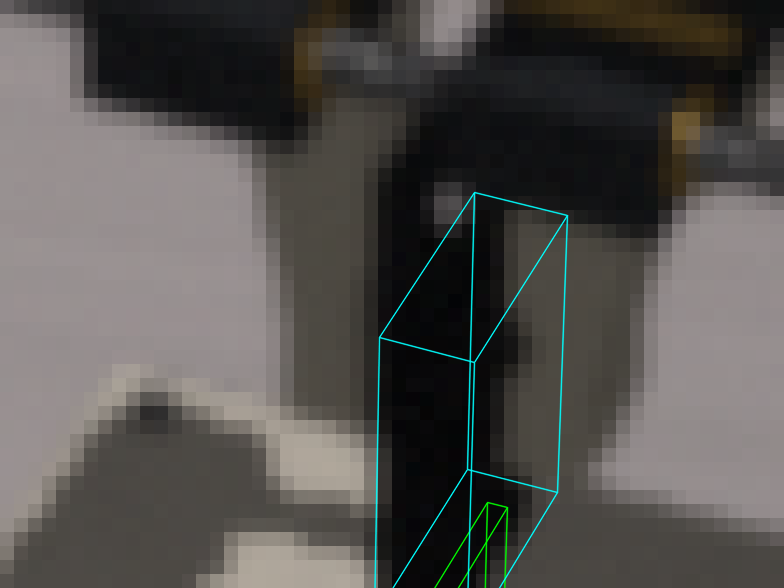

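>>> step_arm(motion=[[0.0,0,0,0.0005,0],[0.0,0,0,0.001,0],[0.0,0,0,0.0015,0],[0.0,0,0,0.002,0],[0.0,0,0,0.002,0]])

```text
time_s: 9.1
tcp_pos: [0.5584, 0.0661, 0.1659]
eef_rot: [180.0, 0.0, -11.0]
contact_force: [-0.6, 0.6, -0.7]
gripper_width: 0.0136
```

>>> step_arm(motion=[[0.0,0,0,0.0005,0],[0.0,0,0,0.001,0],[0.0,0,0,0.0015,0],[0.0,0,0,0.002,0],[0.0,0,0,0.002,0]])

```text
time_s: 9.72
tcp_pos: [0.5584, 0.0662, 0.1639]
eef_rot: [180.0, 0.0, -11.0]
contact_force: [-0.2, 0.0, -1.1]
gripper_width: 0.0138
```

>>> step_arm(motion=[[0.0,0,0,0.0005,0],[0.0,0,0,0.001,0],[0.0,0,0,0.0015,0],[0.0,0,0,0.002,0],[0.0,0,0,0.002,0]])

```text
time_s: 10.35
tcp_pos: [0.5584, 0.0661, 0.1619]
eef_rot: [180.0, 0.0, -11.0]
contact_force: [-0.5, -0.6, 0.0]
gripper_width: 0.0138
```

>>> step_arm(motion=[[0.0,0,0,0.0005,0],[0.0,0,0,0.001,0],[0.0,0,0,0.001,0],[0.0,0,0,0.001,0],[0.0,0,0,0.001,0]])

```text
time_s: 10.98
tcp_pos: [0.5585, 0.0662, 0.161]
eef_rot: [-180.0, -0.0, -11.0]
contact_force: [0.2, 0.1, -0.1]
gripper_width: 0.0139
```

>>> step_arm(motion=[[0.0,0,0,0.0005,0],[0.0,0,0,0.001,0],[0.0,0,0,0.0015,0],[0.0,0,0,0.0015,0],[0.0,0,0,0.0015,0]])

```text
time_s: 11.6
tcp_pos: [0.5585, 0.0662, 0.1596]
eef_rot: [-180.0, -0.0, -11.0]
contact_force: [0.3, 1.3, 1.3]
gripper_width: 0.0133
```

```bash
python3 see.py 7;python3 - <<'E'
from h import *
d=load('scene','7');u,v=322,240;w=30
cv2.imwrite('pics/g7.png',cv2.resize(d['image'][v-w:v+w,u-w:u+w,::-1],(600,600),interpolation=cv2.INTER_CUBIC))
E
```

```text
[0.5585 0.0662 0.1596] [-1.800e+02 -1.000e-02 -1.099e+01] [ 0.12 -0.91  1.6 ] 11.65
```

View pics/g7.png

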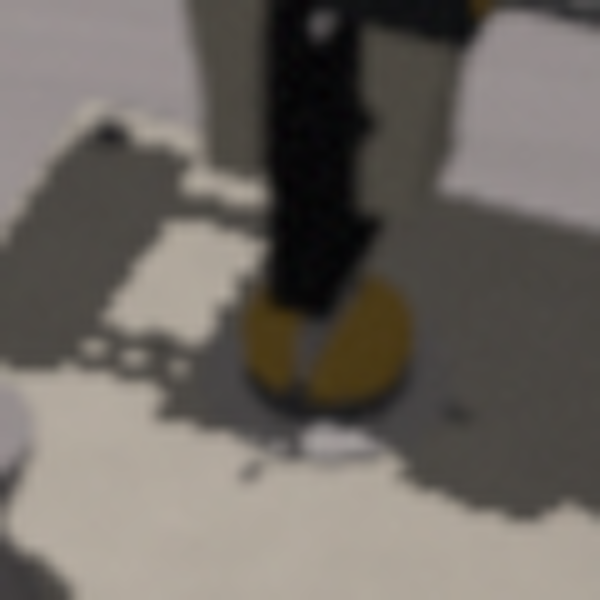

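The picture shows the blade sunk between the two halves of the brass head, around (315,345) in the crop. The upward force is just starting to rise, so I'll press on gently.

>>> step_arm(motion=[[0.0,0,0,0.0005,0],[0.0,0,0,0.001,0],[0.0,0,0,0.0015,0],[0.0,0,0,0.0015,0],[0.0,0,0,0.0015,0]])

```text
time_s: 12.28
tcp_pos: [0.5585, 0.0662, 0.1581]
eef_rot: [-180.0, -0.0, -11.0]
contact_force: [-1.5, -0.4, 4.9]
gripper_width: 0.0134
```

>>> step_arm(motion=[[0.0,0,0,0.0005,0],[0.0,0,0,0.001,0],[0.0,0,0,0.001,0],[0.0,0,0,0.001,0],[0.0,0,0,0.001,0]])

```text
time_s: 12.9
tcp_pos: [0.5585, 0.0662, 0.157]
eef_rot: [-180.0, -0.0, -11.0]
contact_force: [-1.1, -0.1, 3.8]
gripper_width: 0.0137
```

>>> step_arm(motion=[[0.0,0,0,0.0005,0],[0.0,0,0,0.001,0],[0.0,0,0,0.0015,0],[0.0,0,0,0.002,0],[0.0,0,0,0.002,0]])

```text
time_s: 13.52
tcp_pos: [0.5585, 0.0662, 0.1551]
eef_rot: [-180.0, -0.0, -11.0]
contact_force: [-1.7, 0.1, 5.7]
gripper_width: 0.0142
```

>>> step_arm(motion=[[0.0,0,0,0.0004,0],[0.0,0,0,0.0004,0],[0.0,0,0,0.0004,0]])

```text
time_s: 13.9
tcp_pos: [0.5586, 0.0661, 0.1548]
eef_rot: [-180.0, -0.0, -11.0]
contact_force: [-1.2, -0.4, 5.8]
gripper_width: 0.0138
```

>>> step_arm(motion=[[0.0,0,0,0.0004,0],[0.0,0,0,0.0008,0],[0.0,0,0,0.0008,0],[0.0,0,0,0.0008,0]])

```text
time_s: 14.4
tcp_pos: [0.5585, 0.0661, 0.154]
eef_rot: [-180.0, -0.0, -11.0]
contact_force: [-0.8, 0.5, 7.1]
gripper_width: 0.0134
```

>>> step_arm(motion=[[0.0,0,0,0,0.05],[0.0,0,0,0,0.1],[0.0,0,0,0,0.15],[0.0,0,0,0,0.2],[0.0,0,0,0,0.2]])

```text
time_s: 15.02
tcp_pos: [0.5588, 0.066, 0.1542]
eef_rot: [-180.0, -0.0, -22.5]
contact_force: [-0.5, -1.9, 6.0]
gripper_width: 0.0135
```

```bash
cat > st.py <<'E'
from plant import r
import numpy as np
s=r.get_state();print(s['time_s'],s['tcp_pos'].round(4),s['eef_rot'].round(1),'F',s['contact_force'].round(2),'M',s['moment'].round(3))
a=np.radians(s['eef_rot'][2]);R=np.array([[np.cos(a),np.sin(a)],[np.sin(a),-np.cos(a)]])
print('F tool xy',(R@s['contact_force'][:2]).round(2))
E
python3 st.py
```

```text
15.025 [0.5588 0.066  0.1542] [-180.    -0.   -22.5] F [-0.54 -1.94  6.03] M [-0.648  0.515  0.045]
F tool xy [0.24 2.  ]
```

>>> step_arm(motion=[[0.0,0,0,0,0.06],[0.0,0,0,0,0.12],[0.0,0,0,0,0.18],[0.0,0,0,0,0.24],[0.0,0,0,0,0.24]])

```text
time_s: 15.65
tcp_pos: [0.5586, 0.0656, 0.1541]
eef_rot: [180.0, -0.0, -36.2]
contact_force: [-1.4, -2.8, 6.9]
gripper_width: 0.0138
```

```bash
python3 st.py; python3 see.py 8;python3 - <<'E'
from h import *
d=load('scene','8');u,v=322,240;w=30
cv2.imwrite('pics/g8.png',cv2.resize(d['image'][v-w:v+w,u-w:u+w,::-1],(600,600),interpolation=cv2.INTER_CUBIC))
E
```

```text
15.65 [0.5586 0.0656 0.1541] [180.   -0.  -36.2] F [-1.36 -2.85  6.92] M [-1.146  0.591  0.048]
F tool xy [0.59 3.1 ]
[0.5586 0.0656 0.1542] [ 1.7997e+02 -4.0000e-02 -3.6200e+01] [-0.91 -2.67  7.85] 15.7
```

View pics/g8.png

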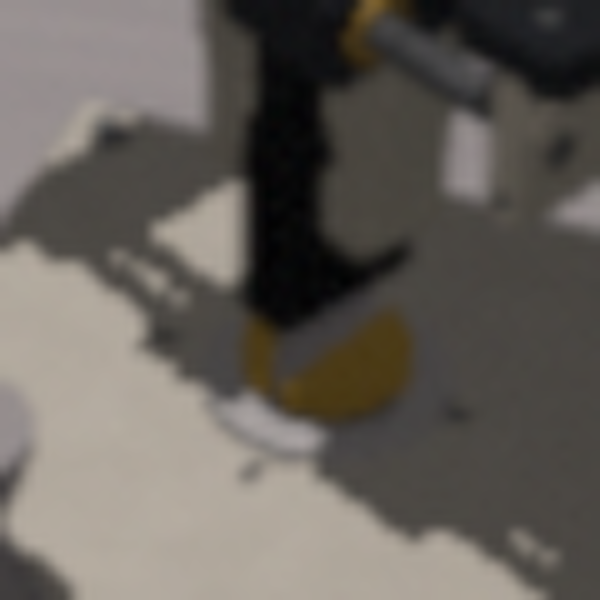

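>>> step_arm(motion=[[0.0,0,0.0004,0,0.06],[0.0,0,0.0004,0,0.12],[0.0,0,0.0004,0,0.18],[0.0,0,0.0004,0,0.24],[0.0,0,0.0004,0,0.24]])

```text
time_s: 16.32
tcp_pos: [0.5583, 0.0653, 0.1541]
eef_rot: [180.0, -0.0, -50.0]
contact_force: [-1.9, -2.8, 6.7]
gripper_width: 0.0138
```

```bash
python3 st.py
```

```text
16.325 [0.5583 0.0653 0.1541] [180.  -0. -50.] F [-1.91 -2.78  6.7 ] M [-1.14   0.639  0.03 ]
F tool xy [0.9  3.25]
```

>>> step_arm(motion=[[0.0,0,0.0006,0,0.06],[0.0,0,0.0006,0,0.12],[0.0,0,0.0006,0,0.18],[0.0,0,0.0006,0,0.24],[0.0,0,0.0006,0,0.24]])

```text
time_s: 16.95
tcp_pos: [0.5578, 0.0649, 0.1541]
eef_rot: [180.0, -0.0, -63.7]
contact_force: [-2.3, -2.5, 7.3]
gripper_width: 0.0136
```

```bash
python3 st.py
```

```text
16.95 [0.5578 0.0649 0.1541] [180.   -0.  -63.7] F [-2.27 -2.5   7.26] M [-1.088  0.625  0.004]
F tool xy [1.24 3.14]
```

>>> step_arm(motion=[[0.0,0,0.0008,0,0.06],[0.0,0,0.0008,0,0.12],[0.0,0,0.0008,0,0.18],[0.0,0,0.0008,0,0.24],[0.0,0,0.0008,0,0.24]])

```text
time_s: 17.58
tcp_pos: [0.5573, 0.0647, 0.1542]
eef_rot: [-180.0, -0.0, -77.5]
contact_force: [-1.6, -2.2, 7.3]
gripper_width: 0.0138
```

```bash
python3 st.py
```

```text
17.575 [0.5573 0.0647 0.1542] [-180.    -0.   -77.5] F [-1.55 -2.23  7.26] M [-0.926  0.557 -0.028]
F tool xy [1.84 2.  ]
```

>>> step_arm(motion=[[0.0,0,0.0003,0,0.06],[0.0,0,0.0003,0,0.12],[0.0,0,0.0003,0,0.18],[0.0,0,0.0003,0,0.24],[0.0,0,0.0003,0,0.24]])

```text
time_s: 18.2
tcp_pos: [0.5568, 0.0646, 0.1541]
eef_rot: [-180.0, -0.0, -91.2]
contact_force: [-0.9, -1.4, 6.0]
gripper_width: 0.0136
```

```bash
python3 st.py
```

```text
18.2 [0.5568 0.0646 0.1541] [-180.    -0.   -91.2] F [-0.95 -1.43  6.03] M [-0.811  0.66   0.042]
F tool xy [1.45 0.92]
```

>>> step_arm(motion=[[0.0,0,0,0,0.04],[0.0,0,0,0,0.08],[0.0,0,0,0,0.12],[0.0,0,0,0,0.16],[0.0,0,0,0,0.2]])

```text
time_s: 18.82
tcp_pos: [0.5565, 0.0646, 0.154]
eef_rot: [180.0, -0.0, -102.7]
contact_force: [-2.6, -1.6, 6.3]
gripper_width: 0.0136
```

```bash
python3 st.py; python3 see.py 9;python3 - <<'E'
from h import *
d=load('scene','9');u,v=322,240;w=30
cv2.imwrite('pics/g9.png',cv2.resize(d['image'][v-w:v+w,u-w:u+w,::-1],(600,600),interpolation=cv2.INTER_CUBIC))
E
```

```text
18.825 [0.5565 0.0646 0.154 ] [ 180.    -0.  -102.7] F [-2.55 -1.65  6.32] M [-0.635  1.129  0.074]
F tool xy [2.17 2.13]
[0.5564 0.0646 0.1539] [ 1.7997e+02 -5.0000e-02 -1.0285e+02] [-1.   -1.08  6.92] 18.875
```

View pics/g9.png

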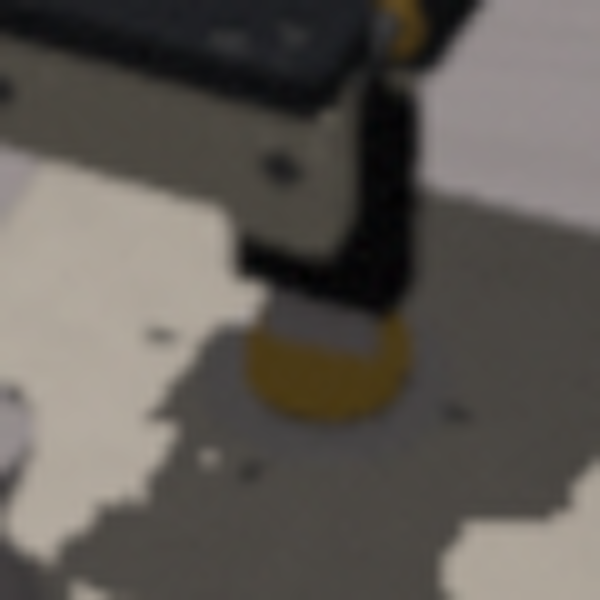

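>>> step_arm(motion=[[0.0,0,0,0,-0.03],[0.0,0,0,-0.002,-0.03],[0.0,0,0,-0.004,-0.03],[0.0,0,0,-0.006,-0.03],[0.0,0,0,-0.007,-0.03]])

```text
time_s: 19.5
tcp_pos: [0.5565, 0.0652, 0.1603]
eef_rot: [180.0, 0.0, -101.0]
contact_force: [-1.2, 0.4, -0.5]
gripper_width: 0.0136
```

```bash
python3 st.py
```

```text
19.5 [0.5565 0.0652 0.1603] [ 180.    0. -101.] F [-1.2   0.42 -0.52] M [0.031 0.105 0.014]
F tool xy [-0.18  1.25]
```

Free of load. Next I lift out and check the slot from above the head.

>>> step_arm(motion=[[0.0,0,0,-0.005,0],[0.0,0,0,-0.01,0],[0.0,0,0,-0.02,0],[0.0,0,0,-0.04,0],[0.0,0,0,-0.055,0]])

```text
time_s: 20.12
tcp_pos: [0.5571, 0.0652, 0.2172]
eef_rot: [-179.9, 0.0, -100.9]
contact_force: [-0.9, 0.5, -0.2]
gripper_width: 0.0138
```

```bash
python3 st.py; python3 see.py 10;python3 - <<'E'
from h import *
d=load('scene','10');u,v=322,230;w=40
cv2.imwrite('pics/g10.png',cv2.resize(d['image'][v-w:v+w,u-w:u+w,::-1],(600,600),interpolation=cv2.INTER_CUBIC))
C=cloud(d);im=d['image'].astype(int);x,y,z=np.moveaxis(C,2,0)
b=(im[...,0]-im[...,2]>40)&(abs(x-.558)<.04)&(abs(y-.066)<.04)&(z>.09)&(z<.115)
print(np.median(z[b]),np.percentile(z[b],90),b.sum())
E
python3 rel.py 10 .5565 .065 .13 318 | tail -3; python3 go.py .5704 -.2726 .22 17.0
```

```text
20.125 [0.5571 0.0652 0.2172] [-179.9    0.  -100.9] F [-0.94  0.49 -0.15] M [ 0.01   0.045 -0.028]
F tool xy [-0.3   1.01]
[0.558  0.0653 0.2192] [-1.7980e+02  1.0000e-01 -1.0091e+02] [1.53 0.48 1.91] 20.175
0.10053841128391183 0.10288085506232128 152
z 0.1005 head [0.5605 0.0686] slot deg -44.0 fit 110.91914733799643 347.13910288869596 ly rel tcp 4.29 lx 3.26
z 0.1025 head [0.563  0.0688] slot deg -45.4 fit 111.47399791319592 347.13910288869596 ly rel tcp 4.96 lx 5.65
z 0.1045 head [0.5657 0.0692] slot deg -43.5 fit 110.64572338324017 347.13910288869596 ly rel tcp 5.88 lx 8.28
t 20.175 pos [0.558  0.0653 0.2192] rot [-1.7980e+02  1.0000e-01 -1.0091e+02] j [ 26.7  10.9 -16.2   0.1 -62.6 -37.6]
F [1.53 0.48 1.91] w 0.014
shift [ 0.3295 -0.0762] -0.0008 roll -2.058
```

View pics/g10.png

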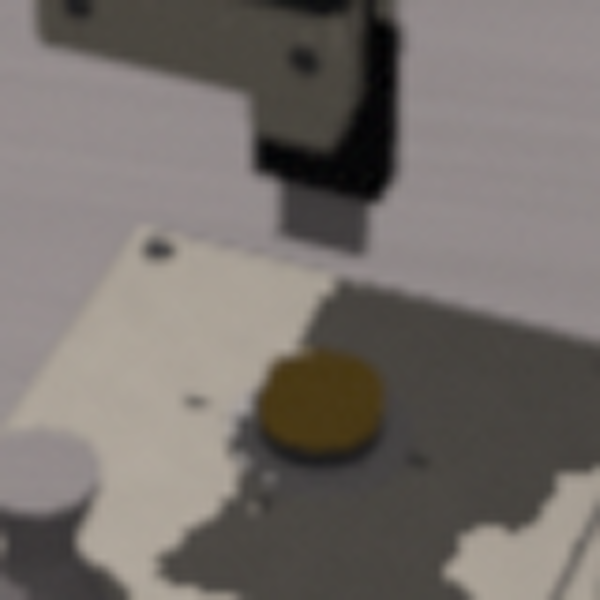

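>>> step_arm(motion=[[0.0,0.055,-0.0127,0,-0.18],[0.0,0.11,-0.0254,0,-0.36],[0.0,0.165,-0.038,0,-0.54],[0.0,0.22,-0.051,0,-0.72],[0.0,0.275,-0.0635,0,-0.9]])

```text
time_s: 20.8
tcp_pos: [0.567, -0.2143, 0.2159]
eef_rot: [-180.0, -0.0, -50.6]
contact_force: [1.0, 0.4, -0.6]
gripper_width: 0.0137
```

>>> step_arm(motion=[[0.0,0,0,0,-0.18],[0.0,0,0,0,-0.36],[0.0,0,0,0,-0.54],[0.0,0,0,0,-0.72],[0.0,0,0,0,-0.9]])

```text
time_s: 21.42
tcp_pos: [0.5669, -0.2126, 0.2157]
eef_rot: [-180.0, 0.0, 0.9]
contact_force: [0.3, 0.2, -0.4]
gripper_width: 0.0138
```

```bash
python3 go.py .5704 -.2726 .12 17.04; python3 - <<'E'
from plant import *
from h import *
d=capture('top');np.savez('top11.npz',**d)
u,v=302,236;w=30
cv2.imwrite('pics/g11.png',cv2.resize(d['image'][v-w:v+w,u-w:u+w,::-1],(600,600),interpolation=cv2.INTER_CUBIC))
E
python3 m2.py 11 2>&1 | grep fast
```

```text
t 21.425 pos [ 0.5669 -0.2126  0.2157] rot [-179.99    0.      0.95] j [ -2.1  15.2 -10.9  -0.  -63.8  93. ]
F [ 0.32  0.2  -0.37] w 0.0138
shift [0.0025 0.0601] 0.0957 roll -0.2809
```

View pics/g11.png

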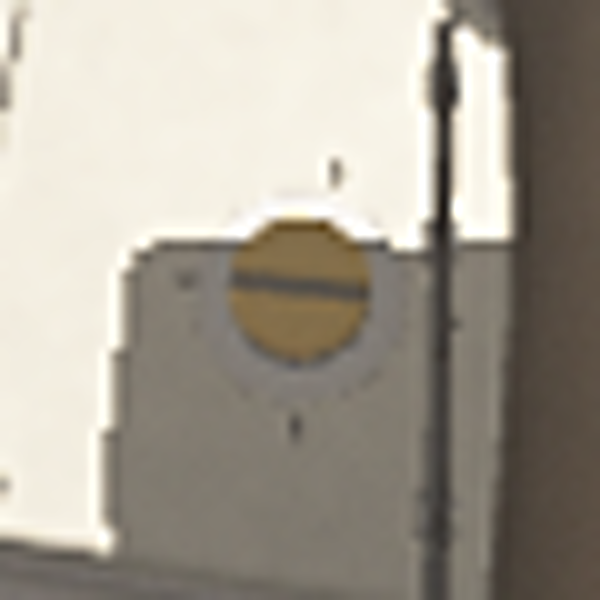

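```bash
sed -e "s/for c in('scene','top')/for c in('top',)/" -e "s/for g in(-30,-20,-8)/for g in(-110,-100,-90)/" m2.py > m3.py; python3 m3.py 11
```

```text
top holder (array([ 532.3, -285.5]), array([120.6,  53.7]), 18.2, 735)
top sealer (array([600.6, 140.9]), array([270.8, 200.6]), 79.5, 5204)
top fast [557.23  68.14] -97.49369209755709 17.79522429121667 195.438063621521
```

>>> step_arm(motion=[[0.0,0,0.03,0,-0.15],[0.0,0.0025,0.06,0.02,-0.281],[0.0,0.0025,0.06,0.05,-0.281],[0.0,0.0025,0.06,0.08,-0.281],[0.0,0.0025,0.06,0.08,-0.281]])

```text
time_s: 22.1
tcp_pos: [0.5685, -0.2722, 0.1334]
eef_rot: [-179.9, 0.2, 16.6]
contact_force: [-0.6, 0.3, 0.1]
gripper_width: 0.0133
```

```bash
python3 go.py .5704 -.2726 .0728 17.04; python3 see.py 12;python3 - <<'E'
from h import *
d=load('scene','12');u,v=proj(d,[.57,-.2725,.1])[0].astype(int);w=40
cv2.imwrite('pics/g12.png',cv2.resize(d['image'][v-w:v+w,u-w:u+w,::-1],(600,600),interpolation=cv2.INTER_CUBIC))
E
```

```text
t 22.1 pos [ 0.5685 -0.2722  0.1334] rot [-179.86    0.25   16.55] j [ -7.9  21.7 -13.2  -0.  -55.4 114.5]
F [-0.61  0.27  0.12] w 0.0133
shift [0.0017 0.0009] 0.0606 roll -0.0085
[ 0.5697 -0.2726  0.1354] [-1.7997e+02  1.1000e-01  1.6620e+01] [0.36 1.13 0.17] 22.15
```

View pics/g12.png

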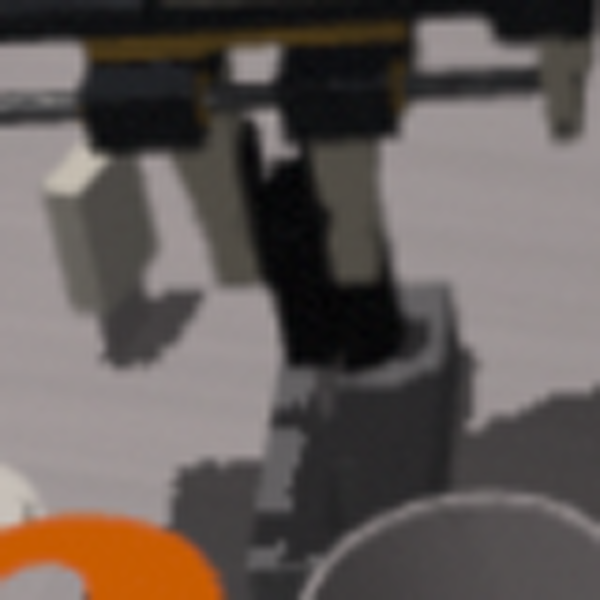

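>>> step_arm(motion=[[0.0,0.0007,0,0.01,-0.007],[0.0,0.0007,0,0.02,-0.007],[0.0,0.0007,0,0.03,-0.007],[0.0,0.0007,0,0.037,-0.007],[0.0,0.0007,0,0.037,-0.007]])

```text
time_s: 22.78
tcp_pos: [0.5704, -0.2722, 0.098]
eef_rot: [-180.0, 0.1, 17.1]
contact_force: [-0.1, 0.4, -0.2]
gripper_width: 0.0134
```

>>> step_arm(motion=[[0.0,0,0,0.001,0],[0.0,0,0,0.002,0],[0.0,0,0,0.003,0],[0.0,0,0,0.004,0],[0.0,0,0,0.005,0]])

```text
time_s: 23.4
tcp_pos: [0.5708, -0.2724, 0.0938]
eef_rot: [180.0, -0.0, 17.1]
contact_force: [-0.2, 0.2, -0.0]
gripper_width: 0.0138
```

```bash
python3 go.py .5704 -.2726 .0728 17.04
```

```text
t 23.4 pos [ 0.5708 -0.2724  0.0938] rot [ 1.800e+02 -1.000e-02  1.712e+01] j [ -7.9  24.1 -15.5   0.  -50.4 115. ]
F [-0.22  0.23 -0.04] w 0.0138
shift [-0.0005  0.0001] 0.021 roll 0.0014
```

>>> step_arm(motion=[[0.0,-0.0005,0,0.001,0],[0.0,-0.0005,0,0.002,0],[0.0,-0.0005,0,0.003,0],[0.0,-0.0005,0,0.004,0],[0.0,-0.0005,0,0.005,0]])

```text
time_s: 24.02
tcp_pos: [0.5703, -0.2725, 0.0887]
eef_rot: [180.0, 0.0, 17.1]
contact_force: [-0.7, -0.4, 0.0]
gripper_width: 0.0138
```

>>> step_arm(motion=[[0.0,0,0,0.002,0],[0.0,0,0,0.004,0],[0.0,0,0,0.006,0],[0.0,0,0,0.008,0],[0.0,0,0,0.01,0]])

```text
time_s: 24.65
tcp_pos: [0.5703, -0.2725, 0.0786]
eef_rot: [-180.0, 0.0, 17.1]
contact_force: [-0.0, 0.5, -1.2]
gripper_width: 0.0141
```

```bash
python3 go.py .5704 -.2726 .0728 17.04
```

```text
t 24.65 pos [ 0.5703 -0.2725  0.0786] rot [-180.      0.     17.12] j [ -7.9  25.  -16.3  -0.  -48.6 115. ]
F [-0.01  0.54 -1.18] w 0.0141
shift [0.     0.0001] 0.0058 roll 0.0014
```

>>> step_arm(motion=[[0.0,0,0,0.001,0],[0.0,0,0,0.002,0],[0.0,0,0,0.003,0],[0.0,0,0,0.004,0],[0.0,0,0,0.005,0]])

```text
time_s: 25.28
tcp_pos: [0.5703, -0.2725, 0.0737]
eef_rot: [180.0, -0.0, 17.1]
contact_force: [0.7, 0.1, -0.2]
gripper_width: 0.0137
```

>>> step_arm(motion=[[0.0,0,0,0.0004,0],[0.0,0,0,0.0008,0],[0.0,0,0,0.0008,0]])

```text
time_s: 25.65
tcp_pos: [0.5703, -0.2725, 0.073]
eef_rot: [-180.0, 0.0, 17.1]
contact_force: [-0.7, -0.2, -0.4]
gripper_width: 0.0138
```

>>> step_arm(motion=[[0.0,0,0,0.0004,0],[0.0,0,0,0.0008,0],[0.0,0,0,0.0012,0],[0.0,0,0,0.0012,0]])

```text
time_s: 26.15
tcp_pos: [0.5705, -0.2725, 0.0728]
eef_rot: [180.0, -0.0, 17.1]
contact_force: [-1.9, 1.9, 8.6]
gripper_width: 0.0134
```

```bash
python3 st.py
```

```text
26.15 [ 0.5705 -0.2725  0.0728] [180.   -0.   17.1] F [-1.89  1.91  8.62] M [0.701 1.231 0.023]
F tool xy [-1.24 -2.38]
```

Contact at TCP z = 72.8 mm, the same height as at the grasp, so the key is home. Back off the preload, open and lift away.

>>> step_arm(motion=[[0.0,0,0,-0.0007,0],[0.02,0,0,-0.0007,0],[0.036,0,0,-0.0007,0],[0.036,0,0,-0.0007,0],[0.036,0,0,-0.0007,0]])

```text
time_s: 26.78
tcp_pos: [0.5703, -0.2725, 0.0724]
eef_rot: [-180.0, 0.0, 17.1]
contact_force: [0.2, 0.4, 0.2]
gripper_width: 0.0357
```

>>> step_arm(motion=[[0.036,0,0,-0.01,0],[0.036,0,0,-0.03,0],[0.036,0,0,-0.06,0],[0.036,0,0,-0.1,0],[0.036,0,0,-0.15,0]])

```text
time_s: 27.4
tcp_pos: [0.5698, -0.2724, 0.2238]
eef_rot: [-180.0, 0.1, 17.1]
contact_force: [1.1, 0.2, -0.4]
gripper_width: 0.0361
```

>>> step_arm(motion=[[0.036,-0.05,0.03,0,0],[0.036,-0.09,0.08,0,0],[0.036,-0.1,0.14,0,0],[0.036,-0.1,0.2,0,0],[0.036,-0.1,0.2,0,0]])

```text
time_s: 28.02
tcp_pos: [0.5332, -0.4966, 0.2209]
eef_rot: [-180.0, 0.1, 16.9]
contact_force: [-0.2, 0.8, -0.6]
gripper_width: 0.036
```

```bash
python3 st.py; python3 - <<'E'
from plant import *
from h import *
for c in('scene','top'):
    d=capture(c);np.savez(f'{c}13.npz',**d)
    cv2.imwrite(f'pics/{c}13.png',d['image'][:,:,::-1])
E
python3 m.py 13 | grep -E 'key|pin'; python3 m3.py 13|grep fast
python3 - <<'E'
from h import *
o=[]
for p,w in(([.545,-.28,.05],40),([.557,.068,.1],40)):
    d=load('top','13');u,v=proj(d,p)[0].astype(int);o.append(cv2.resize(d['image'][v-w:v+w,u-w:u+w,::-1],(400,400),interpolation=cv2.INTER_CUBIC))
    
d=load('scene','13');u,v=proj(d,[.545,-.28,.05])[0].astype(int);o[1:1]=[cv2.resize(d['image'][v-40:v+40,u-40:u+40,::-1],(400,400))]
cv2.imwrite('pics/f13.png',cv2.resize(np.hstack(o),(798,266)))
E
```

```text
28.025 [ 0.5332 -0.4966  0.2209] [-1.80e+02  1.00e-01  1.69e+01] F [-0.23  0.77 -0.58] M [ 0.002  0.194 -0.018]
F tool xy [ 0.   -0.81]
scene keytop (array([ 569.7, -270.6]), array([39.9, 14.4]), 15.6, 98) 0.07911036165974294 [ 0.5725 -0.2697  0.0786]
scene pin top [ 0.5033 -0.3005  0.0716]
top keytop (array([ 569.6, -271.3]), array([36. , 14.9]), 17.1, 91) 0.08022320584777232 [ 0.5692 -0.2703  0.08  ]
top pin top [ 0.4868 -0.2404  0.6681]
top fast [557.26  68.14] -97.26252687800977 51.45156179977327 1208.2566289901733
```

View pics/f13.png

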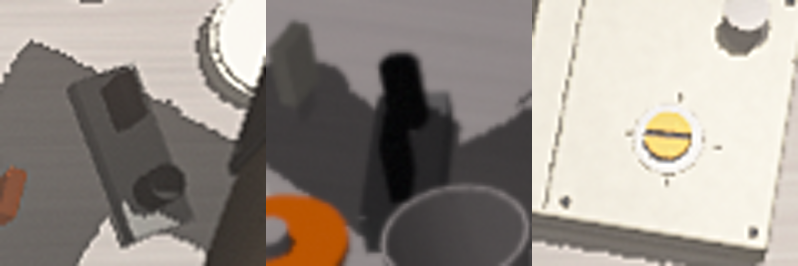

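View pics/scene13.png

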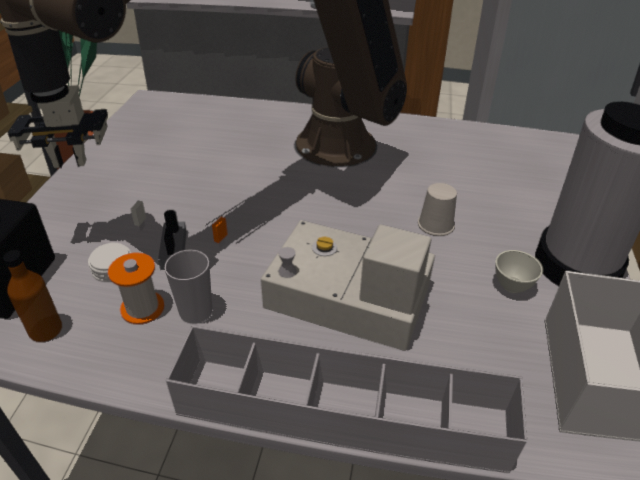

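```bash
python3 m.py 0 | grep brass | cut -c1-140; python3 m.py 13|grep brass| cut -c1-140; python3 st.py; python3 -c "
from plant import workorder
print(workorder.close_job())"
```

```text
scene brass (array([558.2,  67.4]), array([31.5, 32.4]), 80.4, 121) 0.0944229713545841 0.10117187976652797 0.10310609588345744 ((558.1116943
top brass (array([556. ,  68.1]), array([31.2, 32.6]), 88.8, 114) 0.09008785906390471 0.10295786469955903 0.10545888879938366 ((556.68853759
scene brass (array([557.6,  67.9]), array([33.2, 30.3]), 9.1, 145) 0.09644623048273782 0.10087974399439559 0.10277280813486112 ((557.7470703
top brass (array([557.1,  68.5]), array([32.3, 31.6]), 45.9, 123) 0.09016539880171348 0.10197757409747776 0.10506577582102591 ((556.91174316
28.125 [ 0.5332 -0.4936  0.222 ] [-180.    0.   17.] F [ 0.06  0.86 -0.29] M [-0.07   0.129 -0.025]
F tool xy [ 0.31 -0.81]
the job is handed in; nothing more can be done
None
```

The fastener looks locked and the key is back home in its own hole. I handed the job in at about 28 s; `close_job` gives no verdict.

**What I did:** I took the black flat-blade key from the holder's far hole and seated its blade in the slot. I pressed the head in about 4–5 mm, turned it a quarter turn clockwise and let it spring up. I then stood the key back in its hole, let go and moved the arm away.

**Forces:** at the readings between moves, the wrist force while on the machine stayed at about 8 N or less. I did not record the peaks in between. Nothing suggested the fingers touched the machine.

**Last checks:**
- **Turn:** the top camera shows the slot turned by about 86°, roughly 1.50 rad, which is past the 1.38 needed. This rests on picture fits good to a degree or two.
- **Head up:** the head's height is back to its starting value within 0.3 mm (scene camera) and 1.0 mm (top camera). The top camera's difference is close to the 1.2 mm limit, but it is within that camera's depth noise.
- **Key:** its top is at about 80 mm, the same as at the start. Its position is within about 1–2 mm of where it stood, and the gripper is clear of it.
- **Bystanders:** they look unmoved in the picture. I did not measure each one.

**Disagreement:** over the fastener, the scene camera placed the key about 2.5 mm off the robot's own reading. I lined up the blade relative to the slot within the picture, and it went in with no resistance.

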